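# Roll the brass mandrel into its V-block

## Task

Park the brass mandrel so that it cannot roll off the bench: push it gently from the side with the fingers so that it rolls along the bench, up the ramp of the blue-backed steel V-block and drops fully home in the V, lying square in the groove and sticking out at both ends of the block. Do not pinch, lift or carry it or ram it against the block, do not disturb the jar, the tin or the cork block, and leave everything untouched at the end.

Things in the scene. Friction and masses are not known exactly. Their poses are not given: they have to be found in the camera images.
- mandrel: brass tube with black end plugs: a plain cylinder 36 mm in diameter, 90 mm long, 0.25 to 0.5 kg, lying on the bench. The origin is on its outer surface (at the start underneath, 18 mm below the axis) and turns as it rolls. y is the cylinder's axis; at the start z points up and x roughly toward the V-block. Smooth (friction about 0.3): it rolls easily, stays where left.
- mandrel_mid (a point): centre of the brass mandrel, on its axis half-way along; 18 mm above the bench while it lies there. Same axes as the mandrel (y along the cylinder; they turn as it rolls).
- v_seat (a point): where the mandrel's centre is when it is fully home in the V and central along the groove: 25.5 mm above the bench, straight above the origin of v_block. x is level and is the way the mandrel rolls in (from ramp to tall back), y is level along the groove, z is up.
- v_block: fixed V-block with a bare steel ramp and a blue back, 52 mm wide along y; origin on the bench below v_seat, same axes. Along x from the origin: the ramp starts at bench level at -63 mm, climbs to a lip 12 mm high at -17 to -13 mm, falls at 30 degrees to the V's bottom (+3 mm, 3 mm high); the back climbs at 45 degrees to 36 mm height, ends at +55 mm. The mandrel drops 4.5 mm from lip to seat.
- salt_jar: bystander: glass jar with a black lid, 58 mm across, 70 mm high, standing on the bench on the side of the mandrel away from the block; origin at the centre of its underside.
- cap_tin: bystander: low round tin, 70 mm across, 32 mm high, nearer the robot than the V-block; origin at the centre of its underside.
- cork_block: bystander: cork block 64 x 73 mm, 24 mm high, on the side of the mandrel away from the block; origin at the centre of its underside.

How it is judged (in metres and radians):
On the way:
1. the mandrel is rolled (not slid) along: it turns over about its own axis on the bench or ramp (angle between mandrel's own z axis and vertical above 2 rad and height (world z) of mandrel_mid below 0.04 m and angle between mandrel's own y axis and vertical between 1.3 and 1.84 rad).
At the end, for the whole second after the job is handed in: The mandrel rests still in the V: its centre within 4 mm of the seat across the groove and 3 mm in height, within 18 mm of the middle along the groove (so both ends stick out), parallel to the groove within 0.08 rad (x of mandrel_mid in the frame of v_seat between -0.004 and 0.004 m and z of mandrel_mid in the frame of v_seat between -0.003 and 0.003 m and y of mandrel_mid in the frame of v_seat between -0.018 and 0.018 m and angle between the y axis of mandrel and the y axis of v_seat, either way round below 0.08 rad and linear speed of mandrel below 0.01 m/s and angular speed of mandrel below 0.3 rad/s); the robot touches nothing.
It fails at once if the mandrel is lifted (its centre more than 45 mm above the bench) (height (world z) of mandrel_mid above 0.045 m).
It fails at once if the mandrel is stood up or tipped off the level (angle between mandrel's own y axis and vertical below 1.2 rad or angle between mandrel's own y axis and vertical above 1.94 rad).
It fails at once if the jar, the tin or the cork block is moved more than 10 mm (distance of any of salt_jar, cap_tin, cork_block from where it was at the start of the episode above 0.01 m).
It fails at once if the mandrel is rammed against the V-block (over 40 N between them) (contact force between mandrel and v_block above 40 N).
It also fails if it takes over 38 s, if anything falls off the work surface, if the arm or the gripper's body presses on something with over 40 N, if the wrist force passes 120 N, or if a joint passes its speed limit or range.

## Robot

A 7-joint arm with a two-finger parallel gripper is mounted at the origin on the work surface; the furniture and walls round the work are solid. World frame = base frame: x ahead of the robot, y to its left, z up, the work surface at z = 0. Lengths are in mm, angles in rad, forces in N, time in s.
With the tool pointing down it reaches from about 400 to 900 mm from the base axis. Payload 5.6 kg.
Tool frame: the origin (TCP) lies at the very end of the fingers, on their centre line; the grasp point (between the pads) lies behind it (grasp_offset is the z of the grasp point in the tool frame, in mm); z points along the fingers, y is the direction in which the jaws open and shut (so a half turn about z gives the same grasp; the last joint's range is limited). The gripper opens to 92 mm and grips with 3 to 60 N. Pads are 20 mm wide; open, the fingers measure 128 mm over their backs; the gripper's body (75 mm by 189 mm) begins 69 mm behind the grasp point.
Start: joints at [-1.149, 0.468, -0.012, 1.603, 0.006, 1.071, -0.056], TCP at [291.398, 581.03, 214.592] pointing down, gripper open.
Joint ranges: [-2.53, 2.53], [-0.31, 2.02], [-1.57, 1.55], [0.28, 2.44], [-1.29, 4.43], [0.15, 1.84], [-2.92, 2.92]. Speed limits (rad/s): [2.57, 2.57, 3.14, 3.14, 3.14, 3.14, 3.14].

## Interface

Orientations are given as [roll, pitch, yaw] about the fixed x, y, z axes, in that order (R = Rz(yaw) Ry(pitch) Rx(roll)).
In Python, from plant import get_obs, grab_frame, job_done, grasp_offset gives the robot as it stands.
- The arm moves only by the tool jog_arm, never from a script. Its argument "commands" is a list of rows, each an object with "hand": the opening in per cent of the stroke, from 0 (shut) to 100 (fully open); "dp": the shift along the tool's x, y, z normalised to -1 to 1, where 1 is 0.02 m, a list of three; "yaw": the turn about the tool's z normalised to -1 to 1, where 1 is 4 degrees. A call has 1 to 12 rows; each row shifts and turns the commanded pose from where the row before left it, along the tool's axes as they then stand; what a row does not reach is not made up. A row lasts 1/12 s, in which the tool goes at most 41.7 mm and 7.16 degrees, less where a joint would pass 70% of its speed; a pose out of reach is approached as far as the arm can. A call with a number of a shift or a turn outside -1 to 1 is refused whole. A call with a gripper value outside its range is refused whole. The fingers move at their own pace and stop on an object; "squeeze" is the grip in N (left out, the last holds). Time passes only in rows, so rows that do not move let the fingers close. It gives the time, the measured TCP pose, the force and the opening at its end, in the units of the state.
- get_obs(): the state, without advancing time (a new reading comes with each control period).
- grab_frame(name): name is "side" or "top"; returns a dict with "frame" (420x560x3 uint8, blue, green, red), "fov_y" (degrees; the focal length in pixels is half the picture's height over the tangent of half this angle, whatever the lens; pixels are square), "cx", "cy" (the principal point, pixels), "D" ([k1, k2, p1, p2, k3] as OpenCV has them; the pictures are not rectified), "T" (4x4, takes a point from camera to world coordinates). Camera axes: x right, y down, z forward; pixel columns grow to the right and rows downward; lengths in mm; the calibration is good to about 2 mm. A picture is of the moment at which its call begins. There is no depth.
- job_done(): hands the job in, once; it reports no verdict.
The state is a dict: "t": time; "joints": joint angles; "qvel": joint speeds; "effort": joint torques, N m; "tool_pos": TCP position; "eef_rot": TCP orientation; "force": force on the tool from outside, world axes, zero at the start; "torque": the same for the moment, N m; "opening": finger opening in mm.
Only numpy, scipy, OpenCV 4.12 (cv2) and the standard library are available. Lean on these libraries where they do the work, as an engineer would, in place of code of your own. Each camera call takes 0.05 s, during which the arm holds its last target. There are 200 camera calls.

## Working session

There is one attempt and no reset: what is moved stays moved. The work goes in short steps, Python scripts to look and compute and a tool call to move; the robot and the scene stay as the last step left them, time stands still between calls to the robot, and variables do not carry over. Pictures are saved under pics/ and viewed, about 8 in all and at most 12, crops included, and the job is handed in when it is done.

Besides the shell and the picture viewer there is one more tool, called after ">>>" as a command line: name --argument value ..., lists and objects as JSON in quotes. jog_arm: Moves the arm, as the interface text tells. Its arguments: {"type":"object","properties":{"commands":{"type":"array","items":{"type":"object","properties":{"hand":{"type":"number"},"dp":{"type":"array","items":{"type":"number"}},"yaw":{"type":"number"}}}},"squeeze":{"type":"number"}},"required":["commands"]}

```bash
mkdir -p pics
cat > h.py <<'E'
import numpy as np, cv2
from plant import get_obs, grab_frame, job_done, grasp_offset
def K(f):
    h=f["frame"].shape[0]; F=h/2/np.tan(np.radians(f["fov_y"])/2)
    return np.array([[F,0,f["cx"]],[0,F,f["cy"]],[0,0,1.]])
def onplane(f,px,z):
    p=cv2.undistortPoints(np.array(px,float).reshape(-1,1,2),K(f),np.array(f["D"],float)).reshape(-1,2)
    T=np.array(f["T"]); d=np.c_[p,np.ones(len(p))]@T[:3,:3].T; o=T[:3,3]
    return o+d*((np.reshape(z,(-1,1))-o[2])/d[:,2:3])
def proj(f,P):
    T=np.linalg.inv(np.array(f["T"])); r,_=cv2.Rodrigues(T[:3,:3])
    return cv2.projectPoints(np.array(P,float).reshape(-1,1,3),r,T[:3,3],K(f),np.array(f["D"],float))[0].reshape(-1,2)
E
python3 - <<'E'
from h import *
import pickle
o=get_obs(); print(o, grasp_offset() if callable(grasp_offset) else grasp_offset)
for n in("top","side"):
    f=grab_frame(n); cv2.imwrite(f"pics/{n}0.png",f["frame"]); pickle.dump(f,open(n+"0.pkl","wb")); print(n,f["fov_y"],f["cx"],f["cy"],f["D"],np.round(f["T"],3).tolist())
E
```

```text
{'t': 0.0, 'joints': array([-1.14897842,  0.46664373, -0.01163921,  1.60200808,  0.00600659,
        1.0718259 , -0.05628861]), 'qvel': array([ 0.00066624, -0.00179113, -0.00052647, -0.0001651 ,  0.00040481,
       -0.00181909, -0.00129195]), 'effort': array([-2.77976756e-02, -4.78419220e+01,  1.28651049e-03, -2.24354678e+01,
       -5.83137490e-02, -2.06123600e-01,  1.96930610e-03]), 'tool_pos': array([291.52181504, 581.3269682 , 215.43573661]), 'eef_rot': array([ 3.14044254e+00, -2.34946490e-05,  2.67674929e+00]), 'force': array([ 0.40244461, -0.13231956,  0.57352415]), 'torque': array([-0.02041767, -0.02624543, -0.00220556]), 'opening': 91.56218326722922} -18.700000000000003
top 51.58996048744787 279.49628114784457 207.27967698183232 [-0.12944021  0.          0.          0.          0.        ] [[0.015, -0.994, 0.104, 319.505], [-1.0, -0.017, -0.016, -22.111], [0.018, -0.104, -0.994, 918.476], [0.0, 0.0, 0.0, 1.0]]
side 42.555439766984634 277.6553372204504 209.1314405062526 [-0.06576656  0.          0.          0.          0.        ] [[1.0, 0.005, -0.028, 426.296], [0.022, -0.762, 0.647, -814.715], [-0.018, -0.647, -0.762, 989.28], [0.0, 0.0, 0.0, 1.0]]
```

View pics/top0.png

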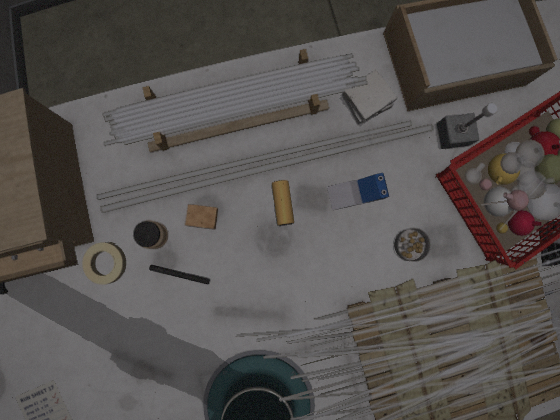

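View pics/side0.png

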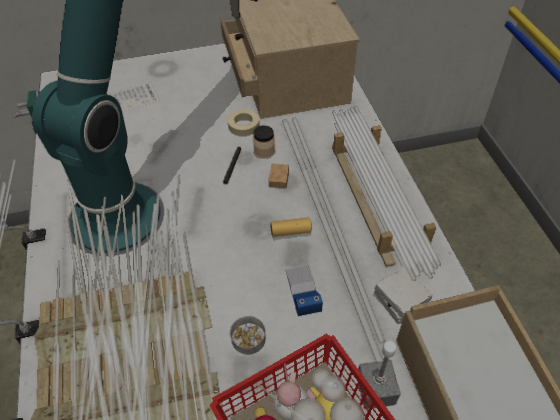

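The top view shows the mandrel at about (283,202), the V-block with ramp left of its blue back at (330–388,190), the cork at (201,217), the jar at (149,235) and the tin at (411,244). Next I measure their positions.

```bash
cat > m.py <<'E'
from h import *
def mandrel(f,z=18,roi=None):
    hsv=cv2.cvtColor(f["frame"],cv2.COLOR_BGR2HSV)
    m=cv2.inRange(hsv,(14,110,70),(32,255,255))
    if roi: 
        k=np.zeros_like(m); k[roi[1]:roi[3],roi[0]:roi[2]]=1; m*=k
    c=max(cv2.findContours(m,0,1)[0],key=cv2.contourArea); return c
E
python3 - <<'E'
from m import *
import pickle
for n,roi in(("top",(250,160,330,250)),("side",(250,200,330,250))):
    f=pickle.load(open(n+"0.pkl","rb")); c=mandrel(f,roi=roi); r=cv2.minAreaRect(c); b=cv2.boxPoints(r)
    print(n,"mandrel",r,cv2.contourArea(c)); P=onplane(f,b,18); print(P.round(1).tolist(),onplane(f,r[0],18).round(1))
    print([np.linalg.norm(P[i]-P[i-1]).round(1) for i in range(4)])
    hsv=cv2.cvtColor(f["frame"],cv2.COLOR_BGR2HSV)
    m=cv2.inRange(hsv,(100,150,60),(125,255,255)); c=max(cv2.findContours(m,0,1)[0],key=cv2.contourArea)
    r=cv2.minAreaRect(c);b=cv2.boxPoints(r);print("blue",r,b.round(1).tolist(),onplane(f,b,36).round(1).tolist())
    if n=="top":
        for nm,px,z in(("jar",(149,234),70),("cork",(201,217),24),("tin",(411,244),32),("rod",(283,158),8)): print(nm,onplane(f,px,z).round(0))
    crop=f["frame"][130:280,110:450] if n=="top" else f["frame"][110:370,210:360]
    cv2.imwrite(f"pics/{n}c.png",cv2.convertScaleAbs(cv2.resize(crop,None,fx=2.3,fy=2.3,interpolation=cv2.INTER_CUBIC),alpha=1.5))
E
```

```text
top mandrel ((282.3399963378906, 201.8800048828125), (43.133514404296875, 16.263456344604492), 81.8698959350586) 638.5
[[467.5, -18.4, 18.0], [473.0, -52.1, 18.0], [383.4, -66.0, 18.0], [378.0, -32.6, 18.0]] [[425.2 -42.3  18. ]]
[np.float64(90.6), np.float64(34.2), np.float64(90.7), np.float64(33.8)]
blue ((372.3651428222656, 187.41571044921875), (23.910064697265625, 26.15865707397461), 77.00537872314453) [[356.8999938964844, 178.6999969482422], [382.3999938964844, 172.8000030517578], [387.79998779296875, 196.10000610351562], [362.29998779296875, 202.0]] [[474.2, -195.9, 36.0], [487.8, -249.8, 36.0], [439.0, -260.6, 36.0], [425.7, -206.8, 36.0]]
jar [[351. 220.  70.]]
cork [[390. 126.  24.]]
tin [[ 340. -310.   32.]]
rod [[521. -43.   8.]]
side mandrel ((290.8963317871094, 226.56707763671875), (14.356100082397461, 39.20319366455078), 83.6598129272461) 509.0
[[375.1, -28.4, 18.0], [465.5, -14.8, 18.0], [468.5, -57.0, 18.0], [379.9, -70.1, 18.0]] [[422.1 -42.8  18. ]]
[np.float64(41.9), np.float64(91.5), np.float64(42.2), np.float64(89.5)]
blue ((534.1744995117188, 49.873443603515625), (77.85323333740234, 6.230025768280029), 46.19348907470703) [[505.0, 23.899999618530273], [509.5, 19.600000381469727], [563.4000244140625, 75.80000305175781], [558.9000244140625, 80.0999984741211]] [[1128.9, 806.0, 36.0], [1151.6, 833.9, 36.0], [1230.6, 520.3, 36.0], [1209.7, 498.5, 36.0]]
```

View pics/topc.png

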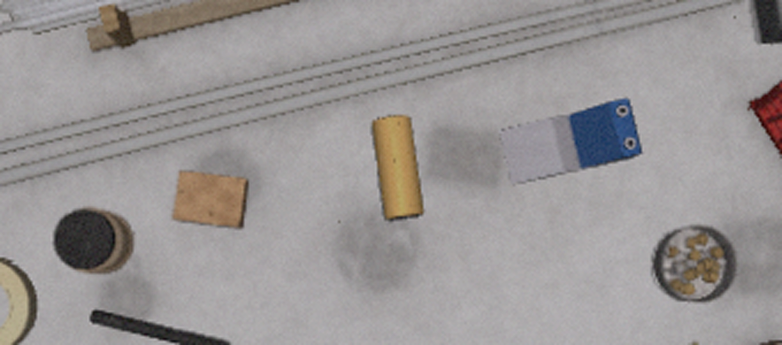

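Run:
```python
from m import *
import pickle
f=pickle.load(open("top0.pkl","rb")); s=pickle.load(open("side0.pkl","rb"))
print("ramp start",onplane(f,[(327.4,185.7),(332.6,210)],0).round(1).tolist())
B=onplane(f,[(382.2,172.6),(388.3,196.1)],36); print("back",B.round(1).tolist())
print("box base side",onplane(s,[(265,110),(240,40),(355,100)],0).round(0).tolist(),"top",onplane(f,[(85,245)],0).round(0).tolist())
print("box top left-front corner, side px (245,42)?: top rim (25,92) at z 150,250",onplane(f,[(25,92)]*2,[150,250]).round(0).tolist(), onplane(s,[(350,40)]*2,[150,250]).round(0).tolist())
for px in((240,335),(350,285)):
  for z in(0,100,250): print("stick",px,z,proj(s,onplane(f,px,z)).round(0).tolist())
# side crop for refinement
m=mandrel(f,roi=(250,160,330,250));
```

```text
ramp start [[464.0, -138.9, 0.0], [411.8, -150.2, 0.0]]
back [[488.3, -249.4, 36.0], [439.1, -261.6, 36.0]]
box base side [[346.0, 397.0, 0.0], [249.0, 760.0, 0.0], [606.0, 443.0, 0.0]] top [[327.0, 380.0, 0.0]]
box top left-front corner, side px (245,42)?: top rim (25,92) at z 150,250 [[615.0, 460.0, 150.0], [577.0, 397.0, 250.0]] [[584.0, 520.0, 150.0], [566.0, 361.0, 250.0]]
stick (240, 335) 0 [[178.0, 203.0]]
stick (240, 335) 100 [[179.0, 177.0]]
stick (240, 335) 250 [[181.0, 131.0]]
stick (350, 285) 0 [[212.0, 284.0]]
stick (350, 285) 100 [[211.0, 250.0]]
stick (350, 285) 250 [[210.0, 191.0]]
```

View pics/sidec.png

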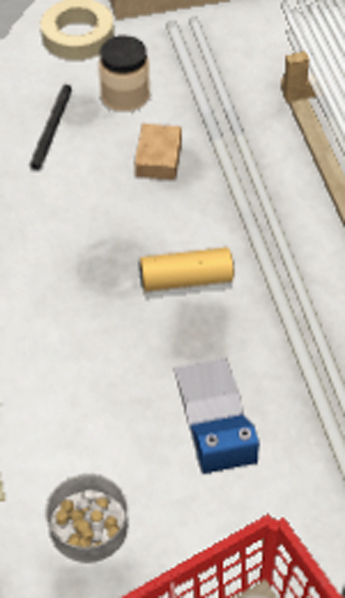

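The side crop agrees with the top view: clear bench between mandrel and ramp. Measured: mandrel centre ≈ (424.5,-42.5) with its axis at 8.8°, seat ≈ (451.7,-203.9) with the groove at 13.1°, and the block length within 4 mm of the given size. I'll lift and swing over now, keeping clear of the drawer box.

>>> jog_arm --commands '[{"hand":45,"dp":[0,0,-1]},{"hand":45,"dp":[0,0,-1]},{"hand":45,"dp":[0,0,-1]},{"hand":45,"dp":[0,0,-1]},{"hand":45,"dp":[0,0,-1]},{"hand":45,"dp":[-0.45,-0.89,0]},{"hand":45,"dp":[-0.45,-0.89,0]},{"hand":45,"dp":[-0.45,-0.89,0]},{"hand":45,"dp":[-0.45,-0.89,0]},{"hand":45,"dp":[-0.45,-0.89,0]},{"hand":45,"dp":[-0.45,-0.89,0]},{"hand":45,"dp":[-0.45,-0.89,0]}]'

```text
schema error: expected keys hand, dp, yaw
```

>>> jog_arm --commands '[{"hand":45,"dp":[0,0,-1],"yaw":0},{"hand":45,"dp":[0,0,-1],"yaw":0},{"hand":45,"dp":[0,0,-1],"yaw":0},{"hand":45,"dp":[0,0,-1],"yaw":0},{"hand":45,"dp":[0,0,-1],"yaw":0},{"hand":45,"dp":[-0.45,-0.89,0],"yaw":0},{"hand":45,"dp":[-0.45,-0.89,0],"yaw":0},{"hand":45,"dp":[-0.45,-0.89,0],"yaw":0},{"hand":45,"dp":[-0.45,-0.89,0],"yaw":0},{"hand":45,"dp":[-0.45,-0.89,0],"yaw":0},{"hand":45,"dp":[-0.45,-0.89,0],"yaw":0},{"hand":45,"dp":[-0.45,-0.89,0],"yaw":0}]'

```text
t: 1.1
tool_pos: [291.5, 439.9, 313.5]
eef_rot: [-3.14, -0.0, 2.677]
force: [0.7, 1.3, -5.6]
opening: 41.1
```

>>> jog_arm --commands '[{"hand":45,"dp":[-0.45,-0.89,0],"yaw":0},{"hand":45,"dp":[-0.45,-0.89,0],"yaw":0},{"hand":45,"dp":[-0.45,-0.89,0],"yaw":0},{"hand":45,"dp":[-0.45,-0.89,0],"yaw":0},{"hand":45,"dp":[-0.45,-0.89,0],"yaw":0},{"hand":45,"dp":[-0.45,-0.89,0],"yaw":0},{"hand":45,"dp":[0,0,0],"yaw":1},{"hand":45,"dp":[0,0,0],"yaw":1},{"hand":45,"dp":[0,0,0],"yaw":1},{"hand":45,"dp":[0,0,0],"yaw":1},{"hand":45,"dp":[0,0,0],"yaw":1},{"hand":45,"dp":[0,0,0],"yaw":1}]'

```text
t: 2.1
tool_pos: [291.9, 321.3, 313.8]
eef_rot: [-3.14, 0.0, 2.254]
force: [0.4, 1.7, -6.8]
opening: 41.3
```

>>> jog_arm --commands '[{"hand":45,"dp":[0,0,0],"yaw":1},{"hand":45,"dp":[0,0,0],"yaw":1},{"hand":45,"dp":[0,0,0],"yaw":1},{"hand":45,"dp":[0,0,0],"yaw":1},{"hand":45,"dp":[0,0,0],"yaw":1},{"hand":45,"dp":[0,0,0],"yaw":1},{"hand":45,"dp":[0,0,0],"yaw":1},{"hand":45,"dp":[0,0,0],"yaw":0.65},{"hand":45,"dp":[0,0,0],"yaw":0}]'

```text
t: 2.85
tool_pos: [291.9, 321.3, 313.8]
eef_rot: [-3.14, 0.001, 1.723]
force: [1.2, 1.6, -5.6]
opening: 41.7
```

>>> jog_arm --commands '[{"hand":45,"dp":[-1,0.237,0],"yaw":0},{"hand":45,"dp":[-1,0.237,0],"yaw":0},{"hand":45,"dp":[-1,0.237,0],"yaw":0},{"hand":45,"dp":[-1,0.237,0],"yaw":0},{"hand":45,"dp":[-1,0.237,0],"yaw":0},{"hand":45,"dp":[-1,0.237,0],"yaw":0},{"hand":45,"dp":[-1,0.237,0],"yaw":0},{"hand":45,"dp":[-1,0.237,0],"yaw":0},{"hand":45,"dp":[-1,0.237,0.5],"yaw":0},{"hand":45,"dp":[-1,0.237,0.5],"yaw":0},{"hand":45,"dp":[-1,0.237,0.5],"yaw":0},{"hand":45,"dp":[-1,0.237,0.5],"yaw":0}]'

```text
t: 3.85
tool_pos: [384.9, 92.1, 273.8]
eef_rot: [-3.141, 0.0, 1.725]
force: [0.8, 1.9, -6.0]
opening: 41.3
```

>>> jog_arm --commands '[{"hand":45,"dp":[-1,0.237,0.5],"yaw":0},{"hand":45,"dp":[-1,0.237,0.5],"yaw":0},{"hand":45,"dp":[-1,0.237,0.5],"yaw":0},{"hand":45,"dp":[-1,0.237,0.5],"yaw":0},{"hand":45,"dp":[0,0,1],"yaw":0},{"hand":45,"dp":[0,0,1],"yaw":0},{"hand":45,"dp":[0,0,1],"yaw":0},{"hand":45,"dp":[0,0,1],"yaw":0},{"hand":45,"dp":[0,0,1],"yaw":0},{"hand":45,"dp":[0,0,1],"yaw":0},{"hand":45,"dp":[0,0,1],"yaw":0},{"hand":45,"dp":[0,0,0],"yaw":0}]'

```text
t: 4.85
tool_pos: [413.1, 16.5, 91.6]
eef_rot: [-3.135, 0.001, 1.725]
force: [-0.5, 1.8, -6.4]
opening: 41.4
```

>>> jog_arm --commands '[{"hand":45,"dp":[0,0,1],"yaw":0},{"hand":45,"dp":[0,0,1],"yaw":0},{"hand":45,"dp":[0,0,1],"yaw":0},{"hand":45,"dp":[0,0,0.8],"yaw":0},{"hand":45,"dp":[0,0,0],"yaw":0},{"hand":45,"dp":[0,0,0],"yaw":0}]'

```text
t: 5.35
tool_pos: [415.8, 16.8, 18.8]
eef_rot: [-3.14, 0.0, 1.724]
force: [0.6, 1.5, -5.3]
opening: 41.7
```

Run:
```python
from m import *
o=get_obs(); print(o["tool_pos"],o["eef_rot"],o["force"],o["opening"])
a=grab_frame("side"); c=cv2.convertScaleAbs(cv2.resize(a["frame"][150:330,200:400],None,fx=3,fy=3,interpolation=cv2.INTER_CUBIC),alpha=1.5)
cv2.imwrite("pics/s1.png",c)
```

```text
[415.788732    16.81894199  18.81058057] [-3.14041217e+00  3.54050618e-05  1.72397970e+00] [ 0.55183223  1.45230309 -5.30548662] 41.746630299309174
```

View pics/s1.png

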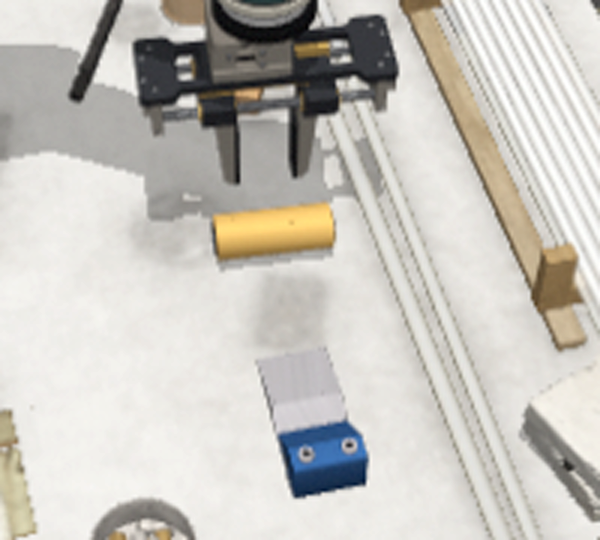

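The picture shows the fingers behind and roughly central on the mandrel (crop 232/300 against 213–335), with the ramp clear ahead. I'll lower slightly and start rolling slowly.

>>> jog_arm --commands '[{"hand":45,"dp":[0,0,0.25],"yaw":0},{"hand":45,"dp":[-0.25,0,0],"yaw":0},{"hand":45,"dp":[-0.25,0,0],"yaw":0},{"hand":45,"dp":[-0.25,0,0],"yaw":0},{"hand":45,"dp":[-0.25,0,0],"yaw":0},{"hand":45,"dp":[-0.2,0,0],"yaw":0},{"hand":45,"dp":[-0.2,0,0],"yaw":0},{"hand":45,"dp":[-0.2,0,0],"yaw":0},{"hand":45,"dp":[-0.2,0,0],"yaw":0},{"hand":45,"dp":[-0.2,0,0],"yaw":0},{"hand":45,"dp":[-0.2,0,0],"yaw":0},{"hand":45,"dp":[-0.2,0,0],"yaw":0}]'

```text
t: 6.4
tool_pos: [423.3, -30.8, 13.6]
eef_rot: [-3.142, 0.0, 1.724]
force: [0.1, 1.7, -5.9]
opening: 41.5
```

```bash
cat > chk.py <<'E'
from m import *
import sys
o=get_obs(); print(o["t"],o["tool_pos"].round(1),o["eef_rot"].round(3),o["force"].round(1))
f=grab_frame("side"); z=float(sys.argv[1]); x0,y0,x1,y1=map(int,sys.argv[2:6])
c=mandrel(f,roi=(x0,y0,x1,y1)); r=cv2.minAreaRect(c); b=cv2.boxPoints(r); i=0
P=onplane(f,b,z); e=[P[1]-P[0],P[2]-P[1]]; e=max(e,key=np.linalg.norm); e=e*np.sign(e[0])
C=onplane(f,r[0],z)[0]; th=np.degrees(np.arctan2(e[1],e[0]))
a=np.radians(13.1); d=C[:2]-np.array([451.7,-203.9])
print("side: C",C.round(1),"len",np.linalg.norm(e).round(1),"axis deg",th.round(1),"in block x,y",(d@[np.sin(a),-np.cos(a)]).round(1),(d@[np.cos(a),np.sin(a)]).round(1))
if len(sys.argv)>6: cv2.imwrite(sys.argv[6],cv2.convertScaleAbs(cv2.resize(f["frame"][180:330,220:380],None,fx=4,fy=4,interpolation=cv2.INTER_CUBIC),alpha=1.5))
E
python3 chk.py 18 250 215 340 275
```

```text
6.4 [423.3 -30.8  13.6] [-3.142  0.     1.724] [ 0.1  1.7 -5.9]
side: C [424.9 -57.5  18. ] len 92.1 axis deg 9.2 in block x,y -148.7 7.1
```

>>> jog_arm --commands '[{"hand":45,"dp":[-0.2,0,0],"yaw":0},{"hand":45,"dp":[-0.2,0,0],"yaw":0},{"hand":45,"dp":[-0.2,0,0],"yaw":0},{"hand":45,"dp":[-0.2,0,0],"yaw":0},{"hand":45,"dp":[-0.2,0,0],"yaw":-0.07},{"hand":45,"dp":[-0.2,0,0],"yaw":-0.07},{"hand":45,"dp":[-0.2,0,0],"yaw":-0.07},{"hand":45,"dp":[-0.2,0,0],"yaw":-0.07},{"hand":45,"dp":[-0.2,0,0],"yaw":-0.07},{"hand":45,"dp":[-0.2,0,0],"yaw":-0.07},{"hand":45,"dp":[-0.2,0,0],"yaw":-0.07},{"hand":45,"dp":[-0.2,0,0],"yaw":-0.07}]'

```text
t: 7.45
tool_pos: [431.2, -78.1, 13.6]
eef_rot: [3.142, -0.0, 1.763]
force: [0.7, 1.6, -5.9]
opening: 41.8
```

```bash
python3 chk.py 18 250 225 350 300 pics/s2.png
```

```text
7.45 [431.2 -78.1  13.6] [ 3.142 -0.     1.763] [ 0.7  1.6 -5.9]
side: C [ 432.2 -106.2   18. ] len 91.4 axis deg 9.3 in block x,y -99.6 3.1
```

View pics/s2.png

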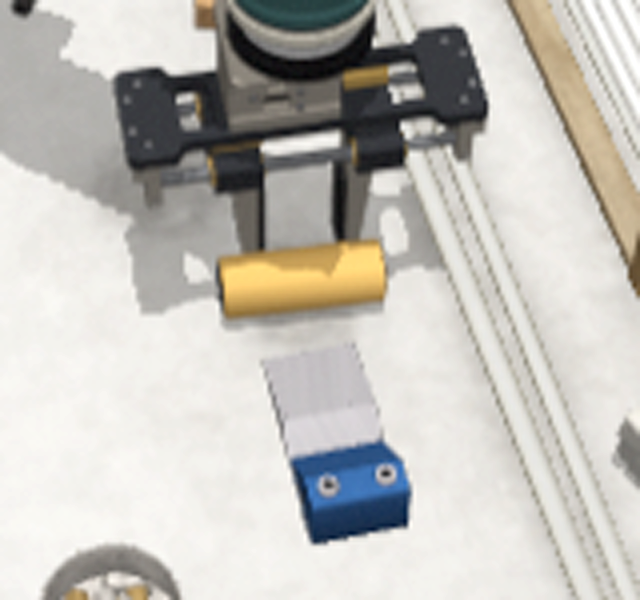

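Mandrel (crop 218–385, y≈280) is squaring up with the ramp (start edge 262–355, y≈352), and the fingers are central behind it. Continuing to the ramp foot while finishing the turn.

>>> jog_arm --commands '[{"hand":45,"dp":[-0.2,0,0],"yaw":-0.08},{"hand":45,"dp":[-0.2,0,0],"yaw":-0.08},{"hand":45,"dp":[-0.2,0,0],"yaw":-0.08},{"hand":45,"dp":[-0.2,0,0],"yaw":-0.08},{"hand":45,"dp":[-0.2,0,0],"yaw":-0.08},{"hand":45,"dp":[-0.2,0,0],"yaw":-0.08},{"hand":45,"dp":[-0.2,0,0],"yaw":-0.08},{"hand":45,"dp":[-0.15,0,0],"yaw":0},{"hand":45,"dp":[-0.15,0,-0.05],"yaw":0},{"hand":45,"dp":[-0.15,0,-0.05],"yaw":0},{"hand":45,"dp":[-0.15,0,-0.05],"yaw":0},{"hand":45,"dp":[-0.15,0,-0.05],"yaw":0}]'

```text
t: 8.5
tool_pos: [439.6, -118.1, 17.6]
eef_rot: [-3.14, -0.003, 1.803]
force: [-0.2, 7.8, -3.2]
opening: 41.5
```

```bash
python3 chk.py 21 250 235 350 320 pics/s3.png
```

```text
8.5 [ 439.6 -118.1   17.6] [-3.140e+00 -3.000e-03  1.803e+00] [-0.2  7.8 -3.2]
side: C [ 439.5 -146.3   21. ] len 92.4 axis deg 13.6 in block x,y -58.9 1.1
```

View pics/s3.png

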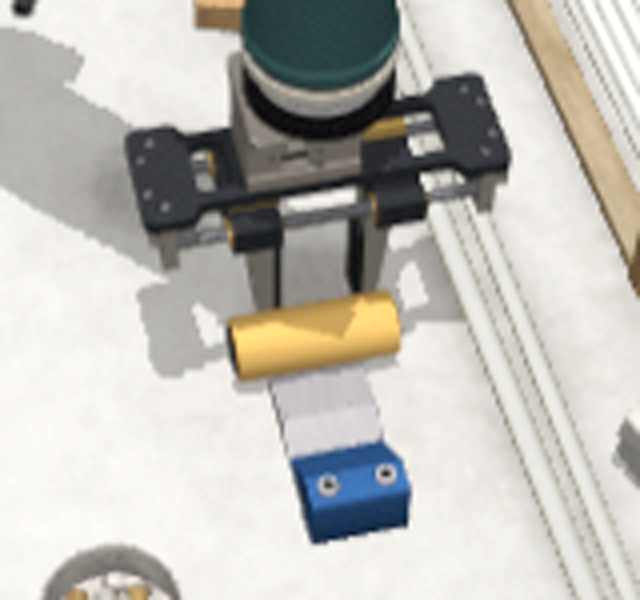

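Mandrel sits on the ramp foot, axis 13.6° against the groove's 13.1°, about 1 mm off centre along the groove. Pushing on up the ramp.

>>> jog_arm --commands '[{"hand":45,"dp":[-0.14,0,-0.03],"yaw":0},{"hand":45,"dp":[-0.14,0,-0.03],"yaw":0},{"hand":45,"dp":[-0.14,0,-0.03],"yaw":0},{"hand":45,"dp":[-0.14,0,-0.03],"yaw":0},{"hand":45,"dp":[-0.14,0,-0.03],"yaw":0},{"hand":45,"dp":[-0.14,0,-0.03],"yaw":0},{"hand":45,"dp":[-0.14,0,-0.03],"yaw":0},{"hand":45,"dp":[-0.14,0,-0.03],"yaw":0},{"hand":45,"dp":[-0.14,0,-0.03],"yaw":0},{"hand":45,"dp":[-0.12,0,0],"yaw":0},{"hand":45,"dp":[-0.12,0,0],"yaw":0}]'

```text
t: 9.47
tool_pos: [446.7, -147.3, 23.0]
eef_rot: [-3.141, -0.003, 1.803]
force: [-0.5, 6.5, -3.1]
opening: 41.4
```

```bash
python3 chk.py 27 250 245 350 340 pics/s4.png
```

```text
9.4667 [ 446.7 -147.3   23. ] [-3.141e+00 -3.000e-03  1.803e+00] [-0.5  6.5 -3.1]
side: C [ 446.2 -174.5   27. ] len 92.5 axis deg 13.4 in block x,y -29.9 1.3
```

>>> jog_arm --commands '[{"hand":45,"dp":[-0.1,0,0],"yaw":0},{"hand":45,"dp":[-0.1,0,0],"yaw":0},{"hand":45,"dp":[-0.1,0,0],"yaw":0},{"hand":45,"dp":[-0.1,0,0],"yaw":0},{"hand":45,"dp":[-0.1,0,0],"yaw":0},{"hand":45,"dp":[-0.1,0,0],"yaw":0},{"hand":45,"dp":[-0.1,0,0],"yaw":0},{"hand":45,"dp":[-0.06,0,0],"yaw":0},{"hand":45,"dp":[-0.06,0,0],"yaw":0},{"hand":45,"dp":[-0.06,0,0],"yaw":0},{"hand":45,"dp":[-0.06,0,0],"yaw":0},{"hand":45,"dp":[-0.06,0,0],"yaw":0}]'

```text
t: 10.52
tool_pos: [451.9, -168.6, 23.0]
eef_rot: [3.142, 0.0, 1.802]
force: [1.0, 1.9, -6.2]
opening: 41.2
```

```bash
python3 chk.py 27 250 255 360 350 pics/s5.png
```

```text
10.5167 [ 451.9 -168.6   23. ] [3.142 0.    1.802] [ 1.   1.9 -6.2]
side: C [ 452.6 -204.8   27. ] len 92.1 axis deg 13.0 in block x,y 1.1 0.6
```

View pics/s5.png

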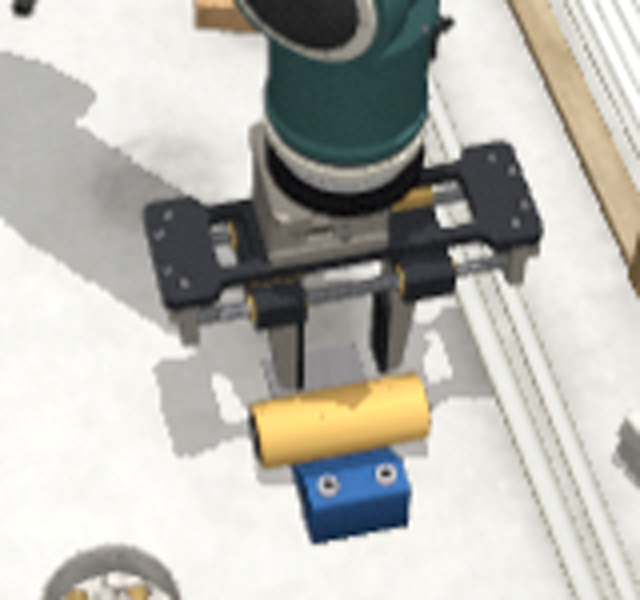

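The mandrel has dropped into the V (x ≈ +1 mm, y ≈ +0.6 mm, axis 13.0°) and the push force is gone. Backing off and rising.

>>> jog_arm --commands '[{"hand":45,"dp":[0.5,0,0],"yaw":0},{"hand":45,"dp":[1,0,0],"yaw":0},{"hand":45,"dp":[1,0,0],"yaw":0},{"hand":45,"dp":[0.5,0,-1],"yaw":0},{"hand":45,"dp":[0,0,-1],"yaw":0},{"hand":45,"dp":[0,0,-1],"yaw":0},{"hand":45,"dp":[0,0,-1],"yaw":0},{"hand":45,"dp":[0,0,-1],"yaw":0},{"hand":45,"dp":[1,0,-1],"yaw":0},{"hand":45,"dp":[1,0,-0.5],"yaw":0},{"hand":45,"dp":[0.5,0,0],"yaw":0},{"hand":45,"dp":[0,0,0],"yaw":0}]'

```text
t: 11.57
tool_pos: [426.2, -58.3, 153.5]
eef_rot: [3.14, -0.001, 1.806]
force: [-0.8, 1.7, -5.8]
opening: 41.1
```

```bash
python3 chk.py 25.5 250 255 360 350 pics/s6.png
python3 - <<'E'
from h import *
import pickle
# bystanders: image change since start
f=grab_frame("side"); g=pickle.load(open("side0.pkl","rb"))
for n,(x0,y0,x1,y1) in dict(tin=(225,312,270,358),cork=(266,160,294,192),jar=(250,122,280,162)).items():
    a=cv2.cvtColor(g["frame"],6)[y0:y1,x0:x1].astype(np.float32);b=cv2.cvtColor(f["frame"],6)[y0:y1,x0:x1].astype(np.float32)
    print(n,cv2.phaseCorrelate(a,b))
E
```

```text
11.5667 [426.2 -58.3 153.5] [ 3.140e+00 -1.000e-03  1.806e+00] [-0.8  1.7 -5.8]
side: C [ 452.6 -204.3   25.5] len 92.3 axis deg 13.2 in block x,y 0.6 0.8
tin ((0.5287776700680027, -0.008825268218075166), 0.9980628194632354)
cork ((0.4608690493872736, 0.2877049088324508), 0.30236452085276444)
jar ((-1.2550184385459886, -0.8435141654701859), 0.3864479657014211)
```

View pics/s6.png

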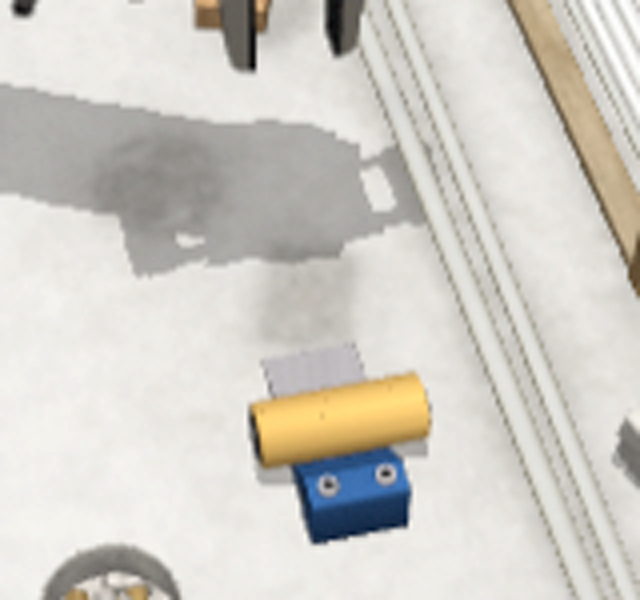

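The mandrel rests square in the V with both ends out (crop 250–430, y≈420), and the fingers are well clear. Handing in.

```bash
python3 -c "
from plant import *
print(job_done())"
```

```text
the job is handed in; nothing more can be done
None
```

I rolled the mandrel along the bench with two partly open fingers, turned it about 4° on the way to square it with the groove, and pushed it slowly up the ramp. It dropped into the V by itself. I then backed the fingers off and handed in at about 11.7 s.

- **Mandrel:** by the side camera, assuming seat height, it lies about 0.6 mm across the groove and 0.8 mm along it from the seat. Its axis is at 13.2° against the groove's 13.1°, and both ends stick out. Its position in the V was the same before and after the fingers withdrew. I did not measure its height separately.
- **Forces:** the push on the ramp peaked at about 6 N in the readings at the end of each move. The contact force on the V-block itself is not reported.
- **Bystanders:** the image comparison shows the tin did not move. The jar and cork were partly hidden by the arm, so their comparison was inconclusive (low correlation). The tool passed over that side about 270 mm or more above the bench, and I saw no contact.
- **Measurement disagreement:** the top and side views differed by about 3 mm on the mandrel's starting position.

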